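# Clip a locator tag to a specimen drawer's tie-down eye

## Task

Take the orange snap hook that carries the locator tag and hook it onto the near leg of the steel tie-down eye in the specimen drawer: press its sprung gate gently against the leg until the leg is inside and the gate has snapped shut behind it. Then pull the hook back until the closed gate bears on the leg, to prove that it has caught, and let go of it, hooked on and lying flat in the drawer. Do not force the eye, and leave the fossil, the sample box and the jar where they are.

Things in the scene. Friction and masses are not known exactly. Their poses are not given: they have to be found in the camera images.
- clip_grip (a point): Centre of the black upright grip fin on the loose orange snap hook (about 0.17 to 0.34 kg), 30 mm above the hook's underside. The fin is 40 long (x), 16 wide (y), and stands from 12 to 48 mm above the underside. Axes: z up, x towards the hook's mouth (the way to push), y to its left. The 4 mm thick, 50 wide green and white tag reaches 89 mm behind.
- clip: The same snap hook; origin on its underside below the fin's centre, same axes. It is flat, 12 mm thick, 49 wide, and slides on the flat drawer floor. Its pocket is 33 wide (y -19.5 to 13.5) and its closed end is at x = 26. The nose lip is at x 73 to 79; flared lead-in tips reach x = 89. The way in between nose and open gate is 20 wide, centred at y = -1.
- gate_mid (a point): Middle of the hook's mouth, on the closed gate's centre line: 69 mm ahead of the fin's centre, 1 mm to the right, 6 mm above the underside; axes of the hook. The gate is 6 mm thick. The closed end of the pocket is 43 mm behind this point, so a 10 mm leg can be at most 38 mm inside it, and bears on the shut gate from inside at 8 mm.
- gate (a joint): Angle of the steel gate, a 32 mm bar hinged on the hook's left arm: 0 is shut, grows as it swings inwards (rad, to 1.4); it cannot swing outwards. A spring shuts it: about 3 N at its middle starts it, 4 to 11 N (with rubbing) opens it fully. It slips off the leg and snaps shut only when the leg's centre is 31 to 36 mm inside point gate_mid.
- eye: Fixed dark steel tie-down eye: U staple of 10 mm round bar, 60 mm tall, two upright legs 80 apart. Origin on the drawer floor at the middle of the near leg's slot; x points from near to far leg (the way to push the hook on), z up. The staple is clamped up to 11 mm either way along x in its slots, unmeasured: feel for the leg. Sideways it is true. More than 25 N from the hook is forcing it.
- fossil: Ammonite, a round brown stone 88 mm across and 30 high, loose on the drawer floor (the drawer is 460 x 720 mm, its rim 30 mm above its floor); leave alone. Origin at the centre of its underside.
- sample_box: Open white sample box 70 x 90 x 30 mm with a violet mineral, loose, near the drawer's far left corner; leave alone. Origin at the centre of its underside.
- sample_jar: Amber jar 52 mm across, 60 high, loose, near the drawer's far right corner; leave alone. Origin at the centre of its underside.
Mind the look-alikes: they are no part of the job. Leave any blue look-alike of the clip alone.

How it is judged:
On the way, in this order (a step that is already met when the one before it is completed fails the run):
1. the leg is pressed against the gate and the gate is opened by it (value of joint gate above 0.5 rad and contact force between clip and eye above 1 N and y of eye in the frame of clip_grip between -0.016 and 0.016 m), for 0.05 s.
2. the near leg is deep in the hook and the gate has snapped shut behind it (value of joint gate below 0.15 rad and x of eye in the frame of clip_grip between 0.015 and 0.0487 m and y of eye in the frame of clip_grip between -0.016 and 0.016 m), for 0.1 s.
3. the hook is pulled back until the shut gate bears on the leg with at least 2 N (value of joint gate below 0.15 rad and x of eye in the frame of clip_grip between 0.0493 and 0.0735 m and contact force between clip and eye above 2 N and y of eye in the frame of clip_grip between -0.016 and 0.016 m), for 0.1 s.
At the end, for the whole second after the job is handed in: The near leg is inside the hook (slot middle 15 to 73.5 mm ahead of the fin's centre and within 16 mm sideways), the gate is shut (under 0.15 rad), the hook lies flat on the drawer floor (tilt under 0.12 rad, fin centre below 42 mm) and is at rest; released (value of joint gate below 0.15 rad and x of eye in the frame of clip_grip between 0.015 and 0.0735 m and y of eye in the frame of clip_grip between -0.016 and 0.016 m and angle between clip_grip's own z axis and vertical below 0.12 rad and height (world z) of clip_grip below 0.042 m and linear speed of clip below 0.02 m/s); the robot touches nothing.
It fails at once if the hook is pressed on the eye with more than 25 N (contact force between clip and eye above 25 N).
It fails at once if a bystander is moved by more than 20 mm (distance of any of fossil, sample_box, sample_jar from where it was at the start of the episode above 0.015 m).
It also fails if it takes over 72 s, if anything falls off the work surface, if the arm or the gripper's body presses on something with over 40 N, if the wrist force passes 120 N, or if a joint passes its speed limit or range.

## Robot

A 7-joint arm with a two-finger parallel gripper is mounted at the origin on the work surface. World frame = base frame: x ahead of the robot, y to its left, z up, the work surface at z = 0. Lengths are in m, angles in rad, forces in N, time in s.
With the tool pointing down it reaches from about 0.4 to 0.925 m from the base axis. Payload 4.1 kg.
Tool frame: the origin (TCP) lies midway between the tips of the shut fingers; the grasp point (between the pads) lies 19 mm behind it; x points along the fingers, y is the direction in which the jaws open and shut, and the axes are right-handed (so a half turn about x gives the same grasp; the last joint's range is limited). The gripper opens to 85 mm and grips with 20 to 120 N. Pads are 22 mm wide; open, the fingers measure 114 mm over their backs; the gripper's body (76 mm by 85 mm) begins 54 mm behind the grasp point. The pads swing forward as they close: fully open they stand 13 mm farther back than shut.
Start: joints at [-1.204, 0.398, 0.045, 1.537, -0.019, 1.207, -0.051], TCP at [0.292, 0.581, 0.231] pointing down, gripper open.
Joint ranges: [-2.82, 2.82], [-0.49, 2.23], [-1.37, 1.46], [0, 2.46], [-1.36, 4.5], [0.23, 2], [-2.94, 2.94]. Speed limits (rad/s): [2.57, 2.57, 3.14, 3.14, 3.14, 3.14, 3.14].

## Interface

Orientations are given as [roll, pitch, yaw] about the fixed x, y, z axes, in that order (R = Rz(yaw) Ry(pitch) Rx(roll)).
In Python, from rig import * gives the robot as it stands.
- The arm moves only by the tool arm_command, never from a script. Its argument "moves" is a list that holds one entry, the list of rows, each a list of 7 numbers: the turn, a rotation vector about the tool's x, y, z in rad, then the shift along the tool's x, y, z in m, then the finger opening in m, from 0 to 0.0854. A call has 1 to 12 rows; each row shifts and turns the commanded pose from where the row before left it, along the tool's axes as they then stand; what a row does not reach is not made up. A row lasts 1/8 s, in which the tool goes at most 62.5 mm and 10.7 degrees, less where a joint would pass 70% of its speed; a pose out of reach is approached as far as the arm can. A call is refused whole if a number of a shift passes 0.0625 or a number of a turn 0.188, either way. A call with a gripper value outside its range is refused whole. The fingers move at their own pace and stop on an object; "newtons" is the grip in N (left out, the last holds). Time passes only in rows, so rows that do not move let the fingers close. It gives the time, the measured TCP pose, the force and the opening at its end, in the units of the state.
- state(): the state, without advancing time (a new reading comes with each control period).
- capture(name): name is "side" or "top" or "wrist"; returns a dict with "frame" (480x640x3 uint8, blue, green, red), "intrinsics" (3x3 intrinsics, pixels), "rvec" (rotation vector, rad) and "tvec" (3), from world to camera coordinates, as OpenCV has them. Camera axes: x right, y down, z forward; pixel columns grow to the right and rows downward; lengths in m; the calibration is good to about 2 mm. A picture is of the moment at which its call begins. There is no depth.
- hand_in(): hands the job in, once; it reports no verdict.
The state is a dict: "time_s": time; "qpos": joint angles; "dq": joint speeds; "joint_efforts": joint torques, N m; "tcp_pos": TCP position; "tool_rot": TCP orientation; "contact_force": force on the tool from outside, world axes, zero at the start; "wrist_torque": the same for the moment, N m; "width": opening from 0.0 (shut) to 1.0 (fully open).
Only numpy, scipy, OpenCV 4.12 (cv2) and the standard library are available. Lean on these libraries where they do the work, as an engineer would, in place of code of your own. Each camera call takes 0.05 s, during which the arm holds its last target.

## Working session

There is one attempt and no reset: what is moved stays moved. The work goes in short steps, Python scripts to look and compute and a tool call to move; the robot and the scene stay as the last step left them, time stands still between calls to the robot, and variables do not carry over. Pictures are saved under pics/ and viewed, and the job is handed in when it is done.

Besides the shell and the picture viewer there is one more tool, called after "Emit:" as a command line: name --argument value ..., lists and objects as JSON in quotes. arm_command: Moves the arm, as the interface text tells. Its arguments: {"type":"object","properties":{"moves":{"type":"array"},"newtons":{"type":"number"}},"required":["moves"]}

```bash
ls; mkdir -p pics; python3 - <<'E'
from rig import *
import cv2
s=state()
for k,v in s.items(): print(k,v)
for n in("side","top","wrist"):
    c=capture(n); cv2.imwrite(f"pics/{n}0.png",c["frame"])
    print(n,c["intrinsics"],c["rvec"],c["tvec"])
E
```

```text
pics
time_s 0.0
qpos [-1.20402926  0.39919265  0.04502284  1.53789182 -0.01870414  1.2069006
 -0.0507258 ]
dq [ 0.00086204  0.00019575  0.00020534  0.00034014 -0.00060742 -0.00077827
  0.00020723]
joint_efforts [-1.91967833e-04 -4.75112772e+01  1.36421699e+00 -2.54229981e+01
  1.15149608e-02  9.18727310e-03 -1.32193665e-05]
tcp_pos [0.29160633 0.58020009 0.23025756]
tool_rot [-1.50578393  1.5688253  -1.97145623]
contact_force [-0.95833768 -0.02386254  0.46001823]
wrist_torque [ 0.00013986 -0.01850943 -0.00248787]
width 0.9961562392506318
side [[511.93078266   0.         320.93649282]
 [  0.         511.93078266 242.44224697]
 [  0.           0.           1.        ]] [ 2.17863348 -0.7377372   0.37245928] [-0.35868339  0.23399135  0.94469474]
top [[477.90935391   0.         317.45535236]
 [  0.         477.90935391 246.7082732 ]
 [  0.           0.           1.        ]] [ 2.10233896 -2.15154706  0.22971034] [0.0234325  0.47656908 1.01730087]
wrist [[375.02629396   0.         321.60894302]
 [  0.         375.02629396 240.72215347]
 [  0.           0.           1.        ]] [-2.43669354 -1.50204777 -0.2366229 ] [-0.64946811 -0.03956178  0.38095912]
```

View pics/top0.png

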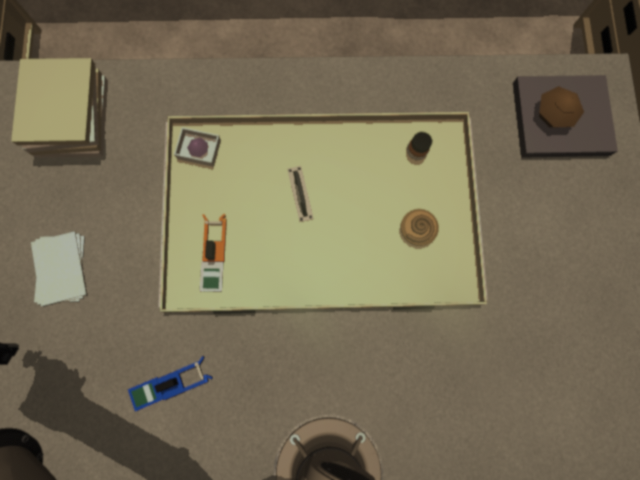

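View pics/side0.png

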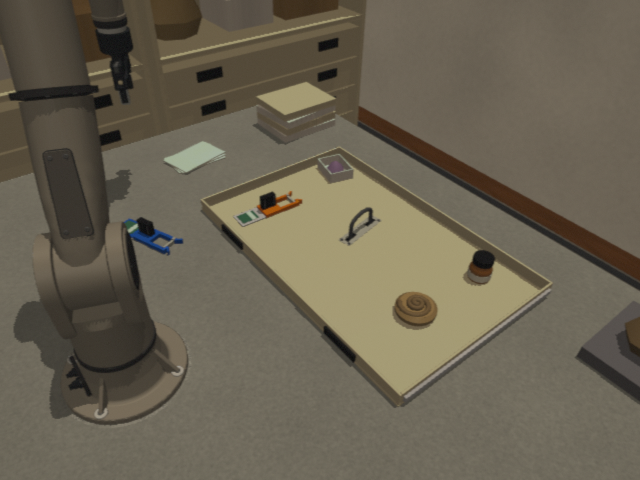

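View pics/wrist0.png

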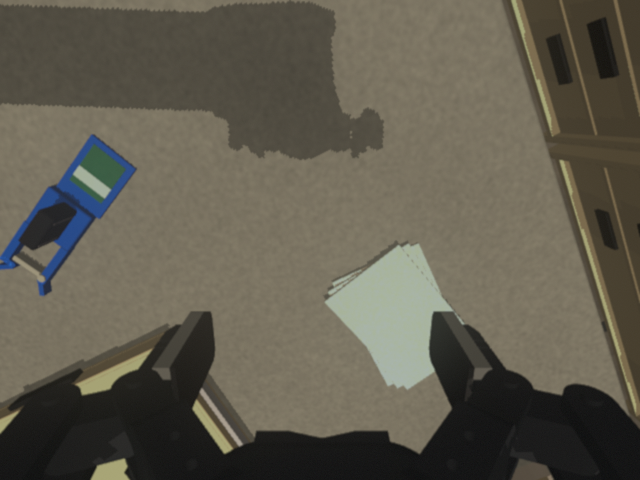

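The things that could be taken for the hook: orange hook with its tag, top (213,250) / side (270,207); blue look-alike, top (168,383) / side (148,235), lying outside the drawer. I choose the orange one in the drawer. Next a close crop and the measurement.

```bash
cat > h.py <<'E'
import numpy as np, cv2
from rig import *
from scipy.spatial.transform import Rotation as Ro
def cam(c):
    R=cv2.Rodrigues(np.array(c["rvec"],float))[0]; t=np.array(c["tvec"],float).ravel(); K=np.array(c["intrinsics"]); return K,R,t
def ray(c,uv):
    K,R,t=cam(c); d=R.T@np.linalg.inv(K)@np.array([uv[0],uv[1],1.]); o=-R.T@t; return o,d/np.linalg.norm(d)
def onz(c,uv,z):
    o,d=ray(c,uv); return o+d*(z-o[2])/d[2]
def proj(c,P):
    K,R,t=cam(c); p=K@(R@np.array(P,float)+t); return p[:2]/p[2]
def tri(c1,u1,c2,u2):
    o1,d1=ray(c1,u1);o2,d2=ray(c2,u2)
    A=np.stack([d1,-d2],1); s=np.linalg.lstsq(A,o2-o1,rcond=None)[0]
    a=o1+d1*s[0];b=o2+d2*s[1]; return (a+b)/2,np.linalg.norm(a-b)
def crop(c,x,y,w,h,k,name):
    f=c["frame"][y:y+h,x:x+w]; cv2.imwrite(name,cv2.resize(f,None,fx=k,fy=k,interpolation=cv2.INTER_CUBIC))
def Rt():
    return Ro.from_euler('xyz',state()["tool_rot"]).as_matrix()
E
python3 - <<'E'
from h import *
t=capture("top");s=capture("side")
import pickle;pickle.dump((t,s),open("c0.pkl","wb"))
crop(t,180,200,80,100,6,"pics/t_clip.png")
crop(t,270,150,60,80,7,"pics/t_eye.png")
crop(s,225,180,90,60,8,"pics/s_clip.png")
crop(s,330,195,70,60,8,"pics/s_eye.png")
E
```

```text
(no output)
```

View pics/t_clip.png

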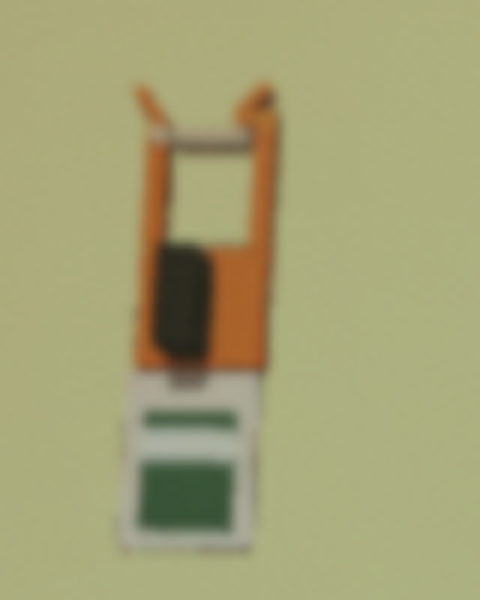

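View pics/t_eye.png

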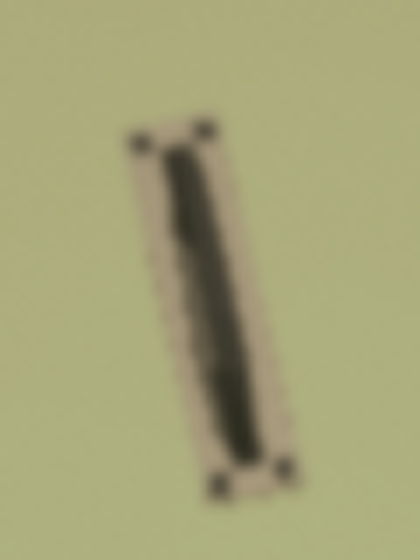

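View pics/s_clip.png

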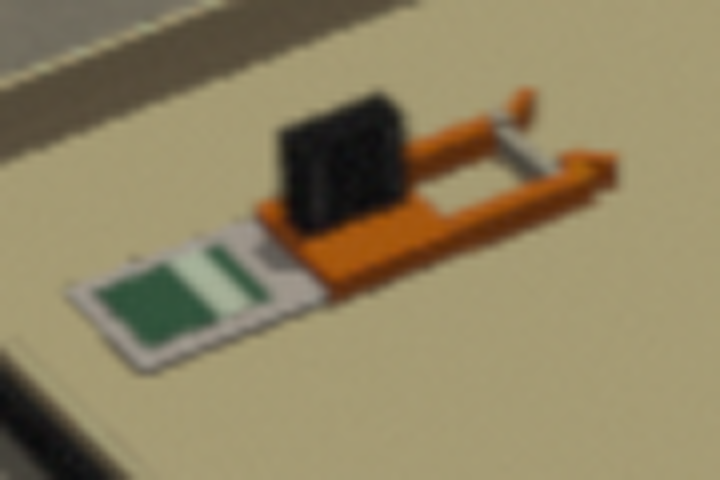

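View pics/s_eye.png

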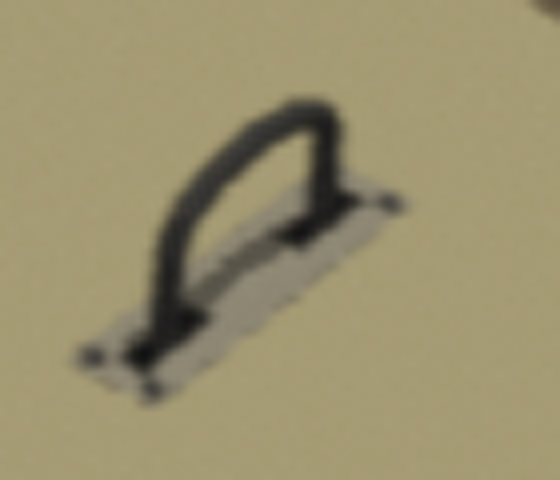

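The crops show the orange hook with its green-white tag (right one, mouth pointing away, fin at top ≈(211,250)), and the eye's plate with four screws at top crop corners and two dark slots.

```bash
python3 - <<'E'
from h import *
import pickle;t,s=pickle.load(open("c0.pkl","rb"))
def T(x,y,k,x0,y0): return ((x+.5)/k-.5+x0,(y+.5)/k-.5+y0)
te=lambda x,y:T(x,y,7,270,150); se=lambda x,y:T(x,y,8,330,195)
tc=lambda x,y:T(x,y,6,180,200); sc=lambda x,y:T(x,y,8,225,180)
print("screws two-view")
for a,b in(((220,487),(92,356)),((285,468),(150,392)),((205,130),(388,204))):
    print(tri(t,te(*a),s,se(*b)))
for z in(0.004,.008):
    P=[onz(t,te(*a),z) for a in((220,487),(285,468),(205,130),(140,144))]
    m=(P[0]+P[1])/2;f=(P[2]+P[3])/2;v=f-m
    print(z,"near",m,"far",f,"mid",(m+f)/2,np.linalg.norm(v),"yaw",np.arctan2(v[1],v[0]))
for n,p in(("slotn",(165,338)),("slotf",(322,218)),("slotn a",(128,357)),("slotn b",(205,315)),("slotf a",(288,238)),("slotf b",(352,200)), ("legbase",(163,345))):
    print(n,onz(s,se(*p),.006))
# clip
print("tag corners, two view")
for a,b in(((122,548),(150,372)),((262,372),(325,297)),((136,370),(258,212)),((250,550),None)):
    if b: print(tri(t,tc(*a),s,sc(*b)))
for z in (.010,.016):
  print("tag",z,[np.round(onz(t,tc(*a),z),4)[:2] for a in((122,548),(250,550),(133,372),(262,372))])
m=t["frame"].astype(int); 
hsv=cv2.cvtColor(t["frame"],cv2.COLOR_BGR2HSV); om=cv2.inRange(hsv,(3,150,80),(18,255,255))
om[:,:190]=0;om[:200]=0;om[300:]=0;om[:,240:]=0
ys,xs=np.nonzero(om);print(len(xs),xs.min(),xs.max(),ys.min(),ys.max())
# right edge of orange (right arm outer edge) per row
L=[(y,xs[ys==y].min(),xs[ys==y].max()) for y in range(ys.min(),ys.max()+1) if (ys==y).any()]
print(L)
E
```

```text
screws two-view
(array([0.5525681 , 0.04769482, 0.00653535]), np.float64(0.0025598194570828573))
(array([0.55857305, 0.02626253, 0.00412305]), np.float64(0.0008801181422678247))
(array([0.67828321, 0.05089357, 0.0049745 ]), np.float64(0.001219660825564415))
0.004 near [0.55515423 0.03743531 0.004     ] far [0.67578149 0.06236541 0.004     ] mid [0.61546786 0.04990036 0.004     ] 0.12317648563297902 yaw 0.20380120857027462
0.008 near [0.55410461 0.03742745 0.008     ] far [0.67428762 0.06226573 0.008     ] mid [0.61419611 0.04984659 0.008     ] 0.12272284290048224 yaw 0.20380120857027437
slotn [0.57760758 0.0411267  0.006     ]
slotf [0.65617661 0.05688134 0.006     ]
slotn a [0.56273637 0.04092069 0.006     ]
slotn b [0.59466371 0.04225179 0.006     ]
slotf a [0.64068683 0.05563334 0.006     ]
slotf b [0.67013392 0.05813148 0.006     ]
legbase [0.57495074 0.03895108 0.006     ]
tag corners, two view
(array([ 0.40475459,  0.28280778, -0.03488173]), np.float64(0.026133049645763615))
(array([0.45450044, 0.22780788, 0.00828046]), np.float64(0.00010634091193764774))
(array([0.45710706, 0.
[... 1302 characters left out ...]
42, np.int64(204), np.int64(224)), (243, np.int64(204), np.int64(224)), (244, np.int64(204), np.int64(224)), (245, np.int64(204), np.int64(224)), (246, np.int64(204), np.int64(223)), (247, np.int64(204), np.int64(223)), (248, np.int64(204), np.int64(223)), (249, np.int64(204), np.int64(223)), (250, np.int64(204), np.int64(223)), (251, np.int64(203), np.int64(223)), (252, np.int64(203), np.int64(223)), (253, np.int64(203), np.int64(223)), (254, np.int64(203), np.int64(223)), (255, np.int64(203), np.int64(223)), (256, np.int64(203), np.int64(223)), (257, np.int64(203), np.int64(223)), (258, np.int64(203), np.int64(223)), (259, np.int64(203), np.int64(223)), (260, np.int64(203), np.int64(223))]
```

```bash
python3 - <<'E'
from h import *
import pickle;t,s=pickle.load(open("c0.pkl","rb"))
print("edges", [np.round(onz(t,p,.017),4)[:2] for p in((225,224),(223.2,258),(205,226),(203.3,258))])
print("inner near wall",onz(t,(320,302),.005),onz(t,(212,307),.005), "left wall", onz(t,(168,250),.005))
R=Rt();print(np.round(R,3))
st=state();p=np.array(st["tcp_pos"])
yaw=-.05
for sg in(1,-1):
    y=sg*np.array([-np.sin(yaw),np.cos(yaw),0]);x=np.array([0,0,-1.]);z=np.cross(x,y)
    G=np.stack([x,y,z],1)
    print(sg,"turn",Ro.from_matrix(R.T@G).as_rotvec())
    d=np.array([.476,.25,.16])-p
    print("shift in final axes",G.T@d,"in current",R.T@d)
E
```

```text
edges [array([0.5407, 0.2234]), array([0.4613, 0.2265]), array([0.537 , 0.2692]), array([0.4623, 0.2715])]
inner near wall [0.35756603 0.00889337 0.005     ] [0.35205095 0.25219884 0.005     ] left wall [0.48489504 0.35534256 0.005     ]
[[-0.     0.449  0.893]
 [-0.001  0.893 -0.449]
 [-1.    -0.001  0.   ]]
1 turn [-4.15717626e-01 -1.66333614e-04  9.31876724e-04]
shift in final axes [ 0.07079428 -0.32088365  0.200509  ] in current [ 0.07100311 -0.21251147  0.31301667]
-1 turn [2.72587473e+00 1.28870298e-03 2.30024656e-04]
shift in final axes [ 0.07079428  0.32088365 -0.200509  ] in current [ 0.07100311 -0.21251147  0.31301667]
```

Emit:
arm_command --moves '[[[-0.139,0,0,0,0,0,0.085],[-0.139,0,0,0,0,0,0.085],[-0.138,0,0,0,0,0,0.085],[0,0,0,0.0075,-0.0357,0.0223,0.085],[0,0,0,0.0075,-0.0357,0.0223,0.085],[0,0,0,0.0075,-0.0357,0.0223,0.085],[0,0,0,0.0075,-0.0357,0.0223,0.085],[0,0,0,0.0075,-0.0357,0.0223,0.085],[0,0,0,0.0075,-0.0357,0.0223,0.085],[0,0,0,0.0075,-0.0357,0.0223,0.085],[0,0,0,0.0075,-0.0357,0.0223,0.085],[0,0,0,0.0075,-0.0357,0.0223,0.085]]]'

```text
time_s: 1.75
tcp_pos: [0.477, 0.2487, 0.1637]
tool_rot: [0.774, 1.57, 0.724]
contact_force: [-0.0, 0.1, 0.2]
width: 0.991
```

```bash
python3 - <<'E'
from h import *
import pickle
w=capture("wrist");t=capture("top");cv2.imwrite("pics/w1.png",w["frame"]);pickle.dump(w,open("w1.pkl","wb"))
print(state()["tcp_pos"],np.round(Rt(),3),state()["qpos"],state()["time_s"], state()["contact_force"])
E
```

```text
[0.47854643 0.2436856  0.16306378] [[ 0.     0.059  0.998]
 [-0.004  0.998 -0.059]
 [-1.    -0.004  0.   ]] [-0.66845095  0.26540392  0.13694892  1.88769092 -0.03884158  0.99313606
  0.99729474] 1.85 [-0.93991458 -0.51862889 -0.49050884]
```

View pics/w1.png

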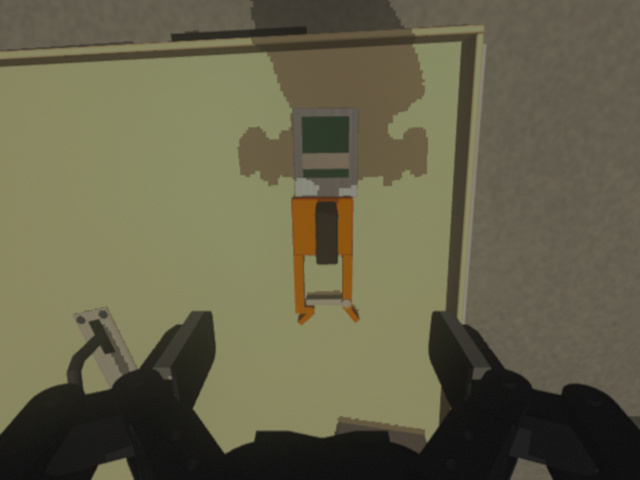

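The wrist view shows the hook's fin at about (326,233), mouth down (away from robot), tag at (325,145); the eye's near end shows at (95,325).

```bash
python3 - <<'E'
from h import *
import pickle;w=pickle.load(open("w1.pkl","rb"))
f=w["frame"];hsv=cv2.cvtColor(f,cv2.COLOR_BGR2HSV)
om=cv2.inRange(hsv,(3,150,80),(20,255,255));ys,xs=np.nonzero(om)
print(xs.min(),xs.max(),ys.min(),ys.max())
Lp=[];Rp=[]
for y in range(205,300,4):
    r=xs[ys==y];Lp.append(onz(w,(r.min()-.5,y),.017));Rp.append(onz(w,(r.max()+.5,y),.017))
for n,Q in(("L",Lp),("R",Rp)):
    Q=np.array(Q);k=np.polyfit(Q[:,0],Q[:,1],1);print(n,k,np.polyval(k,.476),np.arctan(k[0]))
print("rear edge orange",onz(w,(323,ys.min()-.5),.017)) if 1 else 0
blk=cv2.inRange(hsv,(0,0,0),(180,255,70));n,l,st,c=cv2.connectedComponentsWithStats(blk[190:275,300:345])
for i in range(1,n): print(st[i],c[i])
bx=[(316.5,203),(337,203),(316,263),(337,264)]
crop(w,270,90,110,250,3,"pics/w1c.png")
crop(w,60,290,110,100,6,"pics/w1e.png")
# tag rear edge, pocket closed end, gate
for n,p,z in(("tag rear L",(293,107.5),.009),("tag rear R",(357.5,108),.009),("pocket end",(323,255),.017),("rear",(323,197),.017)): print(n,onz(w,p,z))
E
```

```text
292 358 197 324
L [-0.04135345  0.24557306] 0.22588881797744234 -0.04132990539300889
R [-0.03685586  0.29149663] 0.2739532371938476 -0.036839187525649686
rear edge orange [0.45523661 0.25163087 0.017     ]
[  16   12   22   62 1282] [26.21060842 42.48829953]
tag rear L [0.38838742 0.2324868  0.009     ]
tag rear R [0.39116043 0.28064763 0.009     ]
pocket end [0.50390798 0.2492409  0.017     ]
rear [0.45563235 0.25161144 0.017     ]
```

View pics/w1c.png

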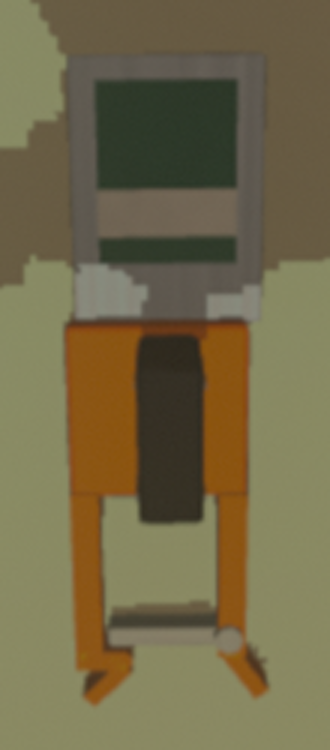

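View pics/w1e.png

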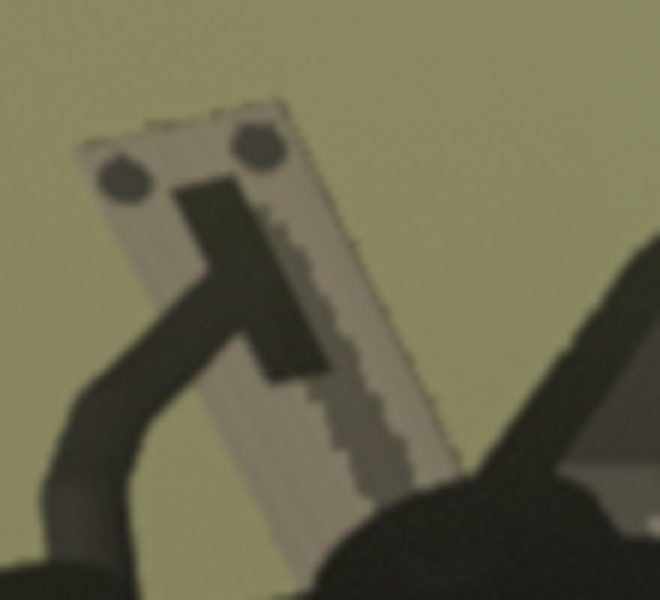

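```bash
python3 - <<'E'
from h import *
import pickle;w=pickle.load(open("w1.pkl","rb"))
K,R,t=cam(w);print("cam",-R.T@t, "axis",R[2])
c=lambda x,y,k,x0,y0:((x+.5)/k-.5+x0,(y+.5)/k-.5+y0)
for p in((137,522),(203,521),(137,372),(204,372)): print("fin?",onz(w,c(*p,3,270,90),.053))
for p in((137,335),(204,335)): print("fin low",onz(w,c(*p,3,270,90),.017))
e=[onz(w,c(*p,6,60,290),.005) for p in((172,190),(237,177),(330,370),(270,383))]
print("slot",np.round(e,4),np.mean(e,0))
n=(e[0]+e[1])/2;f=(e[2]+e[3])/2;v=f-n;print("yaw",np.arctan2(v[1],v[0]),np.linalg.norm(v))
for p in((125,180),(260,146)): print("screw",onz(w,c(*p,6,60,290),.005))
E
```

```text
cam [0.39704109 0.25334621 0.3064883 ] axis [ 0.31020735 -0.01519538 -0.95054748]
fin? [0.49702905 0.2438671  0.053     ]
fin? [0.49757355 0.25981969 0.053     ]
fin? [0.45979802 0.24593233 0.053     ]
fin? [0.46057843 0.26142808 0.053     ]
fin low [0.45877343 0.24543065 0.017     ]
fin low [0.45965516 0.26294324 0.017     ]
slot [[0.5617 0.0327 0.005 ]
 [0.56   0.0431 0.005 ]
 [0.5943 0.0496 0.005 ]
 [0.5962 0.0397 0.005 ]] [0.57805132 0.04129616 0.005     ]
yaw 0.19376227442483146 0.03509215989643531
screw [0.55963409 0.02605533 0.005     ]
screw [0.55494313 0.0477861  0.005     ]
```

Emit:
arm_command --moves '[[[-0.014,0,0,0,0.009,0,0.085],[0,0,0,0.03,0,0,0.085],[0,0,0,0.03,0,0,0.085],[0,0,0,0,0,0,0.085],[0,0,0,0,0,0,0.085]]]'

```text
time_s: 2.48
tcp_pos: [0.4772, 0.2606, 0.1049]
tool_rot: [0.873, 1.569, 0.84]
contact_force: [0.8, -0.1, 0.1]
width: 0.992
```

```bash
cat > st.py <<'E'
from h import *
st=state();R=Rt();print(round(st["time_s"],2),"tcp",np.round(st["tcp_pos"],4),"yaw",round(np.arctan2(-R[0,1],R[1,1]),4),"toolx",np.round(R[:,0],4),"F",np.round(st["contact_force"],2),"M",np.round(st["wrist_torque"],2),"w",round(st["width"],3))
E
python3 st.py
```

```text
2.48 tcp [0.4772 0.2606 0.1049] yaw -0.0337 toolx [ 0.0013  0.0015 -1.    ] F [ 0.84 -0.14  0.07] M [-0.   -0.    0.01] w 0.992
```

Emit:
arm_command --moves '[[[0,0,0,0,0,0,0.085],[0,0,0,0,0,0,0.085]]]'

```text
time_s: 2.72
tcp_pos: [0.4774, 0.2594, 0.1049]
tool_rot: [0.689, 1.569, 0.653]
contact_force: [-0.4, -0.5, -0.6]
width: 0.996
```

```bash
python3 st.py; python3 - <<'E'
from h import *
w=capture("wrist");cv2.imwrite("pics/w2.png",w["frame"])
import pickle;pickle.dump(w,open("w2.pkl","wb"))
f=w["frame"];hsv=cv2.cvtColor(f,cv2.COLOR_BGR2HSV)
K,R,t=cam(w);print("cam",-R.T@t)
E
python3 st.py
```

```text
2.73 tcp [0.4774 0.2594 0.1049] yaw -0.0356 toolx [ 0.0017  0.0013 -1.    ] F [-0.39 -0.54 -0.59] M [-0.02 -0.02 -0.02] w 0.996
cam [0.39728071 0.26280639 0.24755949]
2.77 tcp [0.4773 0.2593 0.1047] yaw -0.0357 toolx [ 0.0013  0.001  -1.    ] F [-0.1  -0.72 -0.12] M [ 0.03  0.02 -0.  ] w 0.998
```

View pics/w2.png

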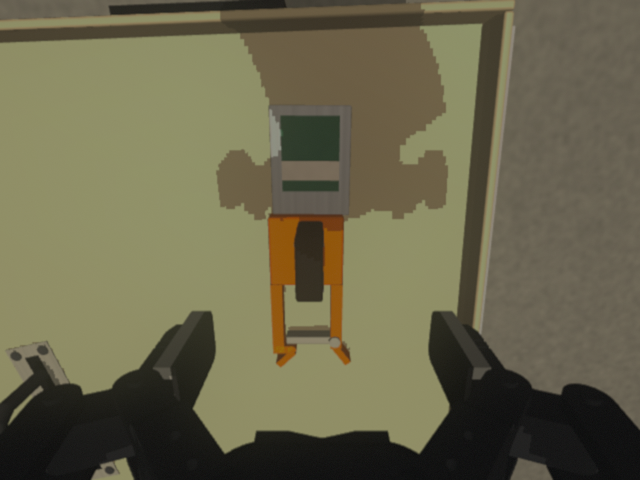

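```bash
python3 - <<'E'
from h import *
import pickle;w=pickle.load(open("w2.pkl","rb"))
hsv=cv2.cvtColor(w["frame"],cv2.COLOR_BGR2HSV)
b=cv2.inRange(hsv,(0,0,0),(180,255,75))
ys,xs=np.nonzero(b[215:305,285:335]);xs+=285;ys+=215
print(xs.min(),xs.max(),ys.min(),ys.max())
for y in (245,265,285,295):
    r=xs[ys==y];a,c=onz(w,(r.min()-.5,y),.053),onz(w,(r.max()+.5,y),.053);print(np.round((a+c)/2,4),np.round(c-a,4))
print("front top",onz(w,(310,ys.max()+.5),.053))
om=cv2.inRange(hsv,(3,150,80),(20,255,255));ys,xs=np.nonzero(om)
Lp=[];Rp=[]
for y in range(222,335,4):
    r=xs[ys==y];Lp.append(onz(w,(r.min()-.5,y),.017));Rp.append(onz(w,(r.max()+.5,y),.017))
for n,Q in(("L",Lp),("R",Rp)):
    Q=np.array(Q);k=np.polyfit(Q[:,0],Q[:,1],1);print(n,k,np.polyval(k,.478))
E
```

```text
295 323 221 300
[0.4633 0.2538 0.053 ] [0.0006 0.0159 0.    ]
[0.4751 0.2532 0.053 ] [0.0006 0.0151 0.    ]
[0.4873 0.2527 0.053 ] [0.0006 0.0153 0.    ]
[0.4935 0.2521 0.053 ] [0.0005 0.0149 0.    ]
front top [0.49707029 0.25277764 0.053     ]
L [-0.04543279  0.2475895 ] 0.22587262107637038
R [-0.03016403  0.28820617] 0.2737877591896139
```

Emit:
arm_command --moves '[[[0.007,0,0,0,-0.0063,0,0.085],[0,0,0,0.02,0,0,0.085],[0,0,0,0.02,0,0,0.085],[0,0,0,0.02,0,0,0.085],[0,0,0,0.015,0,0,0.085],[0,0,0,0.005,0,0,0.085],[0,0,0,0,0,0,0.085],[0,0,0,0,0,0,0.085]]]'

```text
time_s: 3.78
tcp_pos: [0.4772, 0.2529, 0.0245]
tool_rot: [0.637, 1.569, 0.594]
contact_force: [0.2, 0.6, -1.0]
width: 0.998
```

```bash
python3 st.py
```

```text
3.77 tcp [0.4772 0.2529 0.0245] yaw -0.0428 toolx [ 1.3e-03  9.0e-04 -1.0e+00] F [ 0.19  0.61 -0.98] M [0.03 0.   0.01] w 0.998
```

Emit:
arm_command --moves '[[[0,0,0,0.001,0,0,0.04],[0,0,0,0,0,0,0.02],[0,0,0,0,0,0,0.01],[0,0,0,0,0,0,0.005],[0,0,0,0,0,0,0.005],[0,0,0,0,0,0,0.005],[0,0,0,0,0,0,0.005]]]' --newtons 60

```text
time_s: 4.65
tcp_pos: [0.4768, 0.2527, 0.023]
tool_rot: [0.744, 1.57, 0.701]
contact_force: [0.5, -0.3, 3.1]
width: 0.177
```

```bash
python3 st.py;  python3 - <<'E'
from h import *
w=capture("wrist");cv2.imwrite("pics/w3.png",w["frame"])
E
```

```text
4.65 tcp [0.4768 0.2527 0.023 ] yaw -0.0427 toolx [ 4.e-04  3.e-04 -1.e+00] F [ 0.53 -0.28  3.06] M [0.02 0.04 0.01] w 0.177
```

View pics/w3.png

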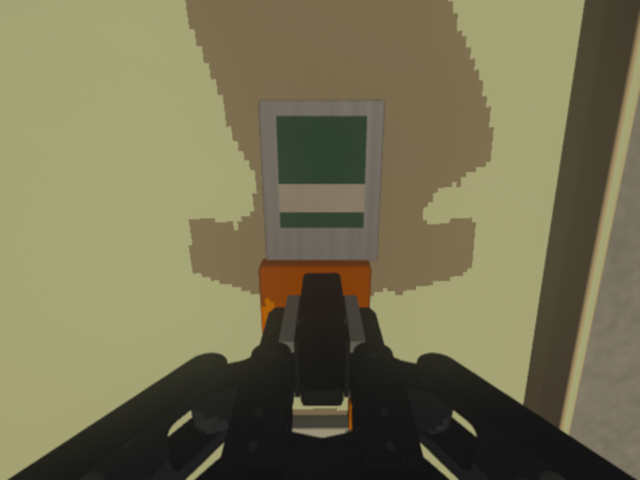

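Emit:
arm_command --moves '[[[0,0,0,-0.008,0,0,0.005],[0,0,0,-0.007,0,0,0.005],[-0.1215,0,0,0,0,0,0.005],[-0.1215,0,0,0,0,0,0.005],[0,0,0,0,-0.0282,-0.0067,0.005],[0,0,0,0,-0.0282,-0.0067,0.005],[0,0,0,0,-0.0282,-0.0067,0.005],[0,0,0,0,-0.0282,-0.0067,0.005],[0,0,0,0,-0.0282,-0.0067,0.005],[0,0,0,0,-0.0282,-0.0067,0.005],[0,0,0,0,-0.0282,-0.0067,0.005],[0,0,0,0,-0.0282,-0.0067,0.005]]]'

```text
time_s: 6.2
tcp_pos: [0.4689, 0.0199, 0.0381]
tool_rot: [0.123, 1.57, 0.323]
contact_force: [0.9, 0.3, -2.9]
width: 0.176
```

Emit:
arm_command --moves '[[[0,0,0,0,0,0,0.005],[0,0,0,0,0,0,0.005],[0,0,0,0,0,0,0.005]]]'

```text
time_s: 6.58
tcp_pos: [0.4691, 0.0221, 0.0379]
tool_rot: [0.949, 1.57, 1.151]
contact_force: [0.4, -0.1, -2.7]
width: 0.176
```

```bash
python3 st.py;  python3 - <<'E'
from h import *
import pickle
w=capture("wrist");cv2.imwrite("pics/w4.png",w["frame"])
s=capture("side");t=capture("top");pickle.dump((t,s,w),open("c4.pkl","wb"))
crop(t,250,140,130,180,3,"pics/t4.png"); crop(s,270,160,160,140,5,"pics/s4.png")
E
```

```text
6.58 tcp [0.4691 0.0221 0.0379] yaw 0.2021 toolx [ 3.e-04  6.e-04 -1.e+00] F [ 0.37 -0.09 -2.72] M [-0.01  0.04  0.04] w 0.176
```

View pics/w4.png

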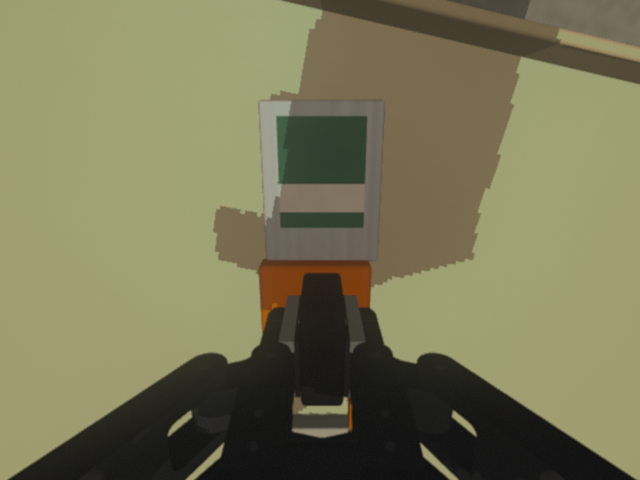

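View pics/t4.png

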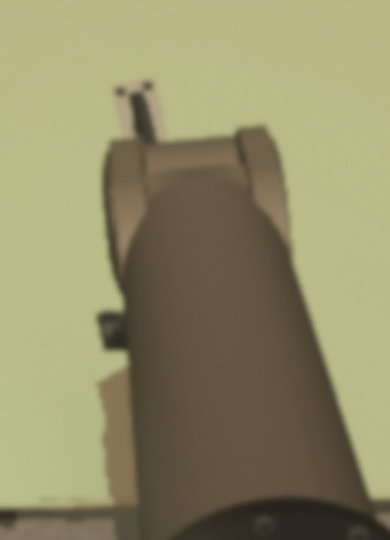

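View pics/s4.png

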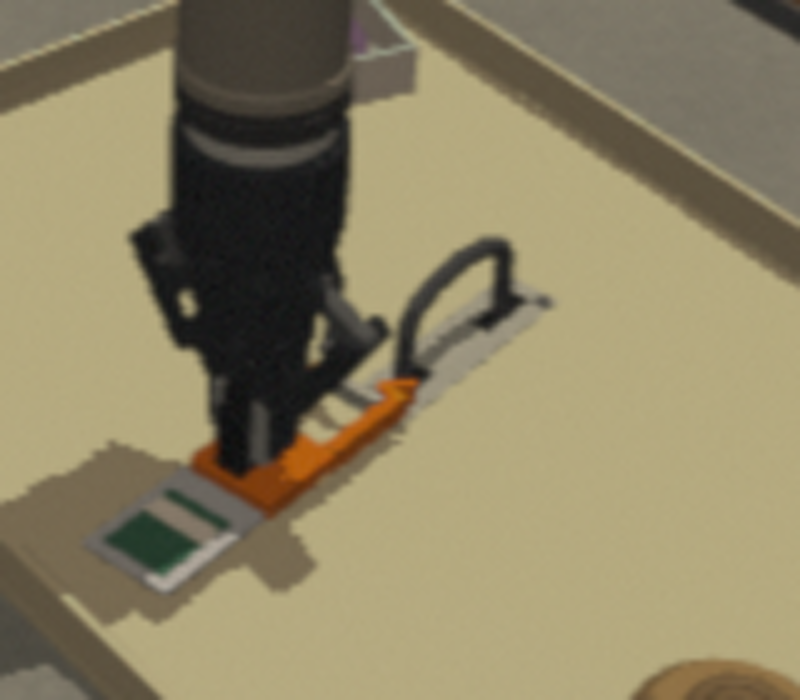

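Emit:
arm_command --moves '[[[0,0,0,0.007,-0.0016,0,0.005],[0,0,0,0.007,0,0,0.005],[0,0,0,0,0,0,0.005],[0,0,0,0,0,0,0.005],[0,0,0,0,0,0,0.005]]]'

```text
time_s: 7.35
tcp_pos: [0.4691, 0.0193, 0.0236]
tool_rot: [2.785, 1.57, 2.985]
contact_force: [0.1, 0.7, -1.8]
width: 0.173
```

```bash
python3 st.py;  python3 - <<'E'
from h import *
import pickle
s=capture("side");pickle.dump(s,open("s5.pkl","wb"))
crop(s,280,180,130,110,6,"pics/s5.png")
E
```

```text
7.35 tcp [0.4691 0.0193 0.0236] yaw 0.2003 toolx [-3.e-04  0.e+00 -1.e+00] F [ 0.06  0.73 -1.85] M [ 0.01  0.05 -0.03] w 0.173
```

View pics/s5.png

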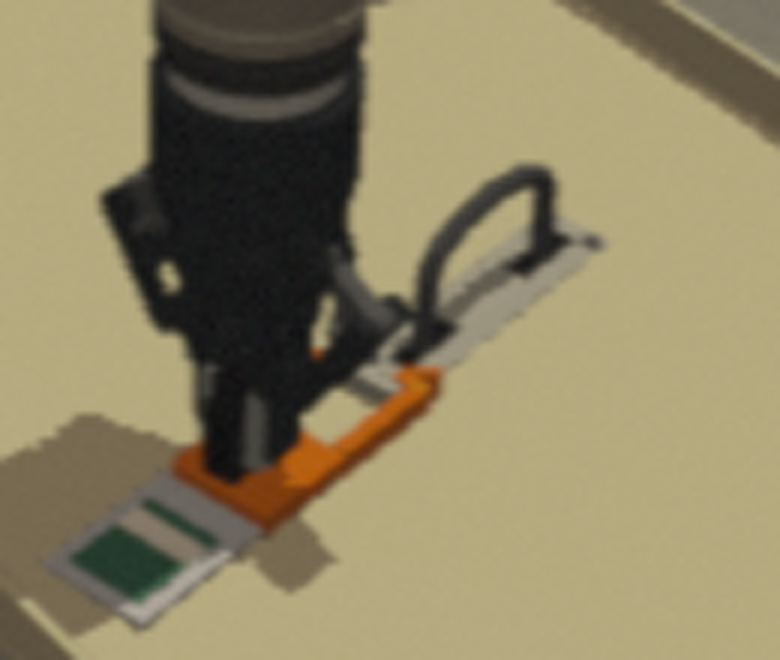

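Emit:
arm_command --moves '[[[0,0,0,0,0.001,0.004,0.005],[0,0,0,0,0,0.006,0.005],[0,0,0,0,0,0.006,0.005],[0,0,0,0,0,0.004,0.005],[0,0,0,0,0,0,0.005],[0,0,0,0,0,0,0.005]]]'

```text
time_s: 8.15
tcp_pos: [0.4884, 0.0242, 0.0237]
tool_rot: [2.977, 1.57, -3.106]
contact_force: [-0.5, -0.3, -1.8]
width: 0.175
```

```bash
cat >> st.py <<'E'
e=np.array([.577,.0415]);f=np.array(st["tcp_pos"])[:2];z=R[:2,2];y=R[:2,1]
print("eye in clip x %.4f y %.4f"%((e-f)@z-.0007,(e-f)@y),"F along push %.2f side %.2f"%(np.array(st["contact_force"])@R[:,2],np.array(st["contact_force"])@R[:,1]))
E
python3 st.py
```

```text
8.15 tcp [0.4884 0.0242 0.0237] yaw 0.2002 toolx [-5.e-04 -0.e+00 -1.e+00] F [-0.5  -0.31 -1.82] M [-0.02  0.04 -0.  ] w 0.175
eye in clip x 0.0895 y -0.0006 F along push -0.55 side -0.20
```

Aligned (y −0.6 mm). Now feel for the leg in small steps.

Emit:
arm_command --moves '[[[0,0,0,0,0,0.002,0.005],[0,0,0,0,0,0.002,0.005],[0,0,0,0,0,0.002,0.005],[0,0,0,0,0,0,0.005]]]'

```text
time_s: 8.65
tcp_pos: [0.4949, 0.0255, 0.0239]
tool_rot: [0.227, 1.57, 0.427]
contact_force: [-0.4, -0.1, -2.1]
width: 0.18
```

```bash
python3 st.py
```

```text
8.65 tcp [0.4949 0.0255 0.0239] yaw 0.2003 toolx [ 3.e-04  2.e-04 -1.e+00] F [-0.42 -0.13 -2.09] M [-0.01  0.03  0.02] w 0.18
eye in clip x 0.0830 y -0.0007 F along push -0.43 side -0.04
```

Emit:
arm_command --moves '[[[0,0,0,0,0,0.002,0.005],[0,0,0,0,0,0.002,0.005],[0,0,0,0,0,0.002,0.005],[0,0,0,0,0,0,0.005]]]'

```text
time_s: 9.15
tcp_pos: [0.4995, 0.0264, 0.0235]
tool_rot: [3.042, 1.569, -3.041]
contact_force: [-2.8, -0.6, 0.3]
width: 0.176
```

```bash
python3 st.py
```

```text
9.15 tcp [0.4995 0.0264 0.0235] yaw 0.2001 toolx [-2.2e-03 -2.0e-04 -1.0e+00] F [-2.77 -0.56  0.28] M [-0.07  0.54  0.03] w 0.176
eye in clip x 0.0783 y -0.0007 F along push -2.83 side 0.01
```

Emit:
arm_command --moves '[[[0,0,0,0,0,0.002,0.005],[0,0,0,0,0,0.002,0.005],[0,0,0,0,0,0,0.005]]]'

```text
time_s: 9.52
tcp_pos: [0.5038, 0.0275, 0.0235]
tool_rot: [2.912, 1.57, 3.113]
contact_force: [-4.0, -0.1, -1.7]
width: 0.177
```

```bash
python3 st.py
```

```text
9.53 tcp [0.5038 0.0275 0.0235] yaw 0.2004 toolx [-0.0013  0.     -1.    ] F [-3.95 -0.06 -1.71] M [-0.03  0.86  0.04] w 0.177
eye in clip x 0.0738 y -0.0009 F along push -3.88 side 0.73
```

Emit:
arm_command --moves '[[[0,0,0,0,0,0.003,0.005],[0,0,0,0,0,0.003,0.005],[0,0,0,0,0,0.003,0.005],[0,0,0,0,0,0,0.005]]]'

```text
time_s: 10.02
tcp_pos: [0.5126, 0.0297, 0.0234]
tool_rot: [2.737, 1.569, 2.938]
contact_force: [-5.2, 0.6, -3.5]
width: 0.176
```

```bash
python3 st.py
```

```text
10.03 tcp [0.5126 0.0297 0.0234] yaw 0.2008 toolx [-1.7e-03  3.0e-04 -1.0e+00] F [-5.23  0.62 -3.47] M [0.14 1.11 0.1 ] w 0.176
eye in clip x 0.0648 y -0.0012 F along push -4.99 side 1.65
```

Emit:
arm_command --moves '[[[0,0,0,0,0,0.003,0.005],[0,0,0,0,0,0.003,0.005],[0,0,0,0,0,0.003,0.005],[0,0,0,0,0,0,0.005]]]'

```text
time_s: 10.52
tcp_pos: [0.523, 0.0318, 0.0239]
tool_rot: [0.289, 1.569, 0.49]
contact_force: [-2.6, 2.7, -4.7]
width: 0.174
```

```bash
python3 st.py; python3 - <<'E'
from h import *
import pickle
w=capture("wrist")
s=capture("side")
crop(s,290,180,130,110,6,"pics/s6.png"); crop(w,220,360,200,120,4,"pics/w6.png")
E
```

```text
10.53 tcp [0.523  0.0318 0.0239] yaw 0.2009 toolx [ 1.7e-03  9.0e-04 -1.0e+00] F [-2.6   2.66 -4.69] M [0.6  0.69 0.18] w 0.174
eye in clip x 0.0542 y -0.0013 F along push -2.02 side 3.13
```

View pics/s6.png

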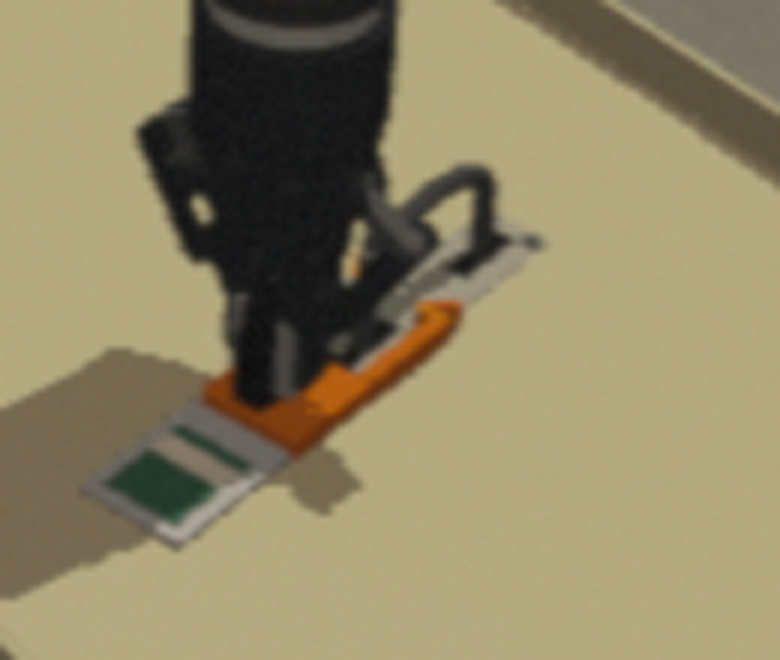

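View pics/w6.png

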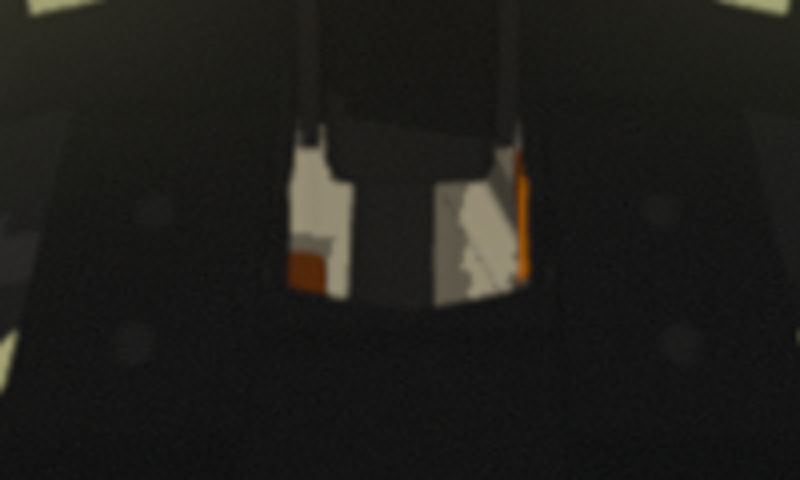

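The side view shows the leg inside the hook's mouth, and in the wrist crop the leg (dark, ~(395,240)) stands between nose (305,275) and swung gate (500,190). Continue gently.

Emit:
arm_command --moves '[[[0,0,0,0,0,0.003,0.005],[0,0,0,0,0,0.003,0.005],[0,0,0,0,0,0.003,0.005],[0,0,0,0,0,0.002,0.005],[0,0,0,0,0,0,0.005]]]'

```text
time_s: 11.25
tcp_pos: [0.5337, 0.0334, 0.024]
tool_rot: [0.03, 1.569, 0.23]
contact_force: [-0.6, 2.4, -3.1]
width: 0.178
```

```bash
python3 st.py
```

```text
11.25 tcp [0.5337 0.0334 0.024 ] yaw 0.2003 toolx [ 1.7e-03  4.0e-04 -1.0e+00] F [-0.63  2.43 -3.06] M [0.58 0.37 0.11] w 0.178
eye in clip x 0.0433 y -0.0007 F along push -0.14 side 2.51
```

Emit:
arm_command --moves '[[[0,0,0,0,0,0.002,0.005],[0,0,0,0,0,0.0015,0.005],[0,0,0,0,0,0,0.005]]]'

```text
time_s: 11.62
tcp_pos: [0.537, 0.0342, 0.024]
tool_rot: [0.079, 1.569, 0.279]
contact_force: [-1.7, 3.1, -2.7]
width: 0.177
```

```bash
python3 st.py
```

```text
11.62 tcp [0.537  0.0342 0.024 ] yaw 0.2003 toolx [ 1.5e-03  4.0e-04 -1.0e+00] F [-1.72  3.12 -2.72] M [0.59 0.33 0.1 ] w 0.177
eye in clip x 0.0400 y -0.0008 F along push -1.06 side 3.39
```

Emit:
arm_command --moves '[[[0,0,0,0,0,0.001,0.005],[0,0,0,0,0,0.001,0.005],[0,0,0,0,0,0,0.005]]]'

```text
time_s: 12.0
tcp_pos: [0.5394, 0.034, 0.0242]
tool_rot: [-0.353, 1.568, -0.152]
contact_force: [-0.1, -1.5, -3.0]
width: 0.181
```

```bash
python3 st.py
```

```text
12.0 tcp [0.5394 0.034  0.0242] yaw 0.2002 toolx [ 2.4e-03 -4.0e-04 -1.0e+00] F [-0.06 -1.45 -2.99] M [-0.02 -0.    0.03] w 0.181
eye in clip x 0.0376 y -0.0001 F along push -0.35 side -1.41
```

Emit:
arm_command --moves '[[[0,0,0,0,0,0.001,0.005],[0,0,0,0,0,0.001,0.005],[0,0,0,0,0,0,0.005]]]'

```text
time_s: 12.38
tcp_pos: [0.5403, 0.0343, 0.0238]
tool_rot: [-0.898, 1.57, -0.698]
contact_force: [-0.2, 0.0, -3.0]
width: 0.176
```

```bash
python3 st.py
```

```text
12.38 tcp [0.5403 0.0343 0.0238] yaw 0.1998 toolx [ 3.e-04 -3.e-04 -1.e+00] F [-0.16  0.04 -3.03] M [-0.   -0.01  0.  ] w 0.176
eye in clip x 0.0367 y -0.0002 F along push -0.15 side 0.07
```

The side force and moment vanished at about 32 mm depth: the gate has probably snapped shut. Check by picture.

```bash
python3 - <<'E'
from h import *
w=capture("wrist")
s=capture("side")
crop(s,310,190,70,60,11,"pics/s7.png"); crop(w,220,360,200,120,4,"pics/w7.png")
E
```

```text
(no output)
```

View pics/s7.png

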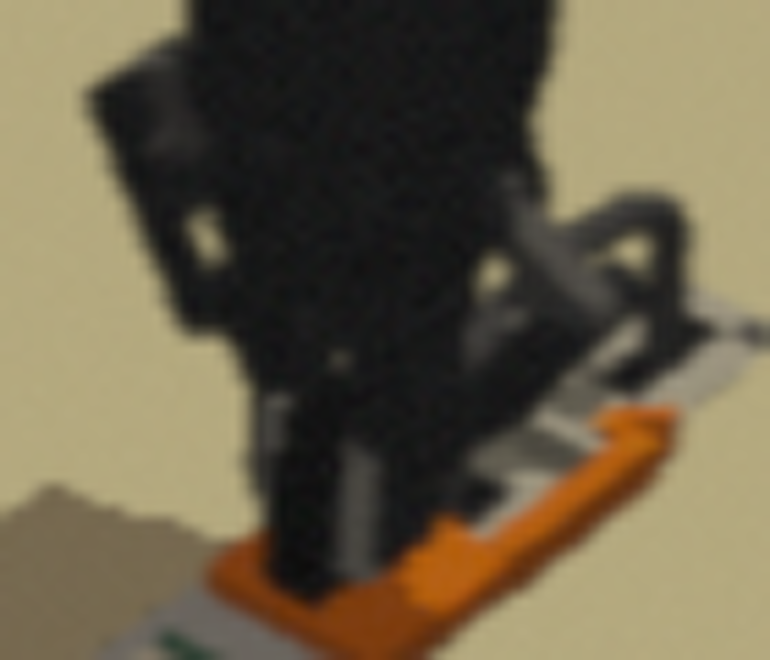

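View pics/w7.png

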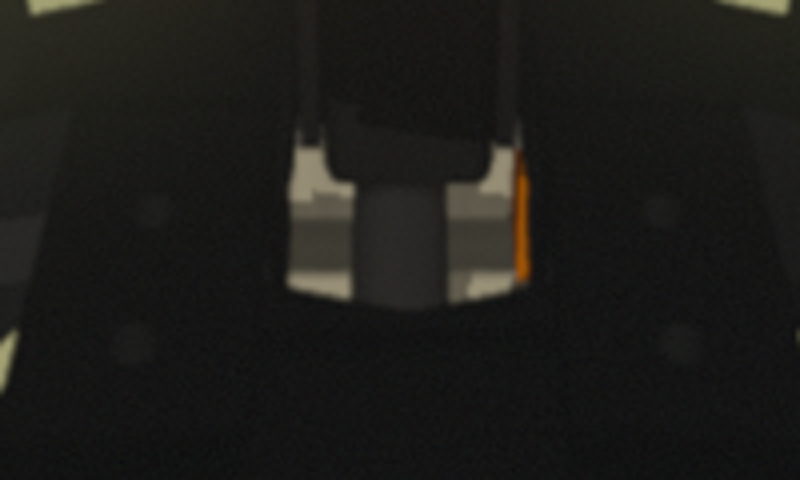

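The wrist crop shows the gate bar lying straight across (rows ~215–270) behind the leg (x≈400): shut. Now pull back.

Emit:
arm_command --moves '[[[0,0,0,0,0,-0.004,0.005],[0,0,0,0,0,-0.005,0.005],[0,0,0,0,0,-0.005,0.005],[0,0,0,0,0,-0.004,0.005],[0,0,0,0,0,-0.003,0.005],[0,0,0,0,0,0,0.005]]]'

```text
time_s: 13.22
tcp_pos: [0.5193, 0.0305, 0.0238]
tool_rot: [1.822, 1.571, 2.022]
contact_force: [-0.1, 0.0, -3.5]
width: 0.178
```

```bash
python3 st.py
```

```text
13.22 tcp [0.5193 0.0305 0.0238] yaw 0.2002 toolx [-0.e+00  1.e-04 -1.e+00] F [-0.1   0.05 -3.54] M [-0.01 -0.03  0.01] w 0.178
eye in clip x 0.0580 y -0.0007 F along push -0.09 side 0.07
```

Emit:
arm_command --moves '[[[0,0,0,0,0,-0.0015,0.005],[0,0,0,0,0,-0.0015,0.005],[0,0,0,0,0,0,0.005]]]'

```text
time_s: 13.6
tcp_pos: [0.5165, 0.0299, 0.0237]
tool_rot: [2.634, 1.571, 2.835]
contact_force: [-0.0, 0.6, -2.7]
width: 0.178
```

```bash
python3 st.py
```

```text
13.6 tcp [0.5165 0.0299 0.0237] yaw 0.2002 toolx [-2.e-04  1.e-04 -1.e+00] F [-0.05  0.56 -2.71] M [-0.02 -0.02 -0.  ] w 0.178
eye in clip x 0.0609 y -0.0007 F along push 0.07 side 0.56
```

Emit:
arm_command --moves '[[[0,0,0,0,0,-0.001,0.005],[0,0,0,0,0,-0.001,0.005],[0,0,0,0,0,0,0.005]]]'

```text
time_s: 13.98
tcp_pos: [0.5148, 0.0295, 0.0239]
tool_rot: [0.083, 1.57, 0.283]
contact_force: [-0.3, -0.1, -2.3]
width: 0.178
```

```bash
python3 st.py
```

```text
13.97 tcp [0.5148 0.0295 0.0239] yaw 0.2003 toolx [ 5.e-04  1.e-04 -1.e+00] F [-0.34 -0.13 -2.29] M [ 0.04 -0.07 -0.03] w 0.178
eye in clip x 0.0626 y -0.0007 F along push -0.36 side -0.06
```

Emit:
arm_command --moves '[[[0,0,0,0,0,-0.001,0.005],[0,0,0,0,0,0,0.005]]]'

```text
time_s: 14.22
tcp_pos: [0.5147, 0.0295, 0.0241]
tool_rot: [-0.017, 1.569, 0.184]
contact_force: [2.6, -0.0, -3.9]
width: 0.175
```

```bash
python3 st.py
```

```text
14.22 tcp [0.5147 0.0295 0.0241] yaw 0.2004 toolx [ 2.1e-03  4.0e-04 -1.0e+00] F [ 2.57 -0.01 -3.91] M [ 0.11 -0.54 -0.04] w 0.175
eye in clip x 0.0627 y -0.0007 F along push 2.51 side -0.52
```

Emit:
arm_command --moves '[[[0,0,0,0,0,-0.001,0.005],[0,0,0,0,0,0,0.005],[0,0,0,0,0,0,0.005]]]'

```text
time_s: 14.6
tcp_pos: [0.5146, 0.0295, 0.0242]
tool_rot: [-0.037, 1.567, 0.164]
contact_force: [5.0, 1.2, -5.4]
width: 0.18
```

```bash
python3 st.py
```

```text
14.6 tcp [0.5146 0.0295 0.0242] yaw 0.2005 toolx [ 3.9e-03  6.0e-04 -1.0e+00] F [ 4.95  1.2  -5.39] M [ 0.25 -0.99 -0.02] w 0.18
eye in clip x 0.0629 y -0.0007 F along push 5.07 side 0.19
```

Emit:
arm_command --moves '[[[0,0,0,0,0,-0.001,0.005],[0,0,0,0,0,0,0.005],[0,0,0,0,0,0,0.005]]]'

```text
time_s: 14.98
tcp_pos: [0.5145, 0.0295, 0.0245]
tool_rot: [-0.044, 1.565, 0.156]
contact_force: [6.6, 1.1, -5.7]
width: 0.171
```

```bash
python3 st.py; python3 - <<'E'
from h import *
w=capture("wrist")
s=capture("side")
crop(s,300,190,80,70,10,"pics/s8.png"); crop(w,220,360,200,120,4,"pics/w8.png")
E
```

```text
14.97 tcp [0.5145 0.0295 0.0245] yaw 0.2006 toolx [ 5.8e-03  9.0e-04 -1.0e+00] F [ 6.6   1.11 -5.7 ] M [ 0.21 -1.22 -0.03] w 0.171
eye in clip x 0.0629 y -0.0007 F along push 6.66 side -0.22
```

View pics/s8.png

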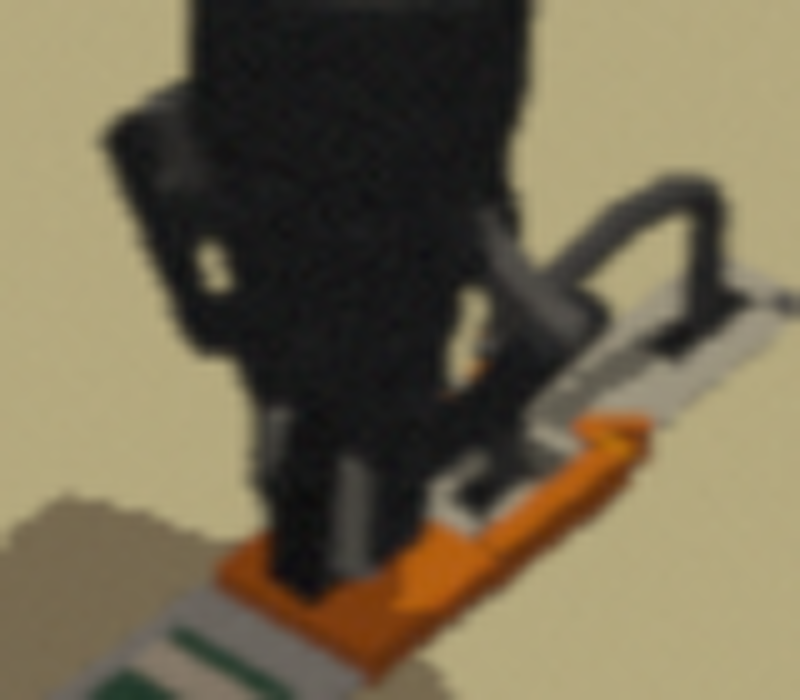

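Caught: the leg bears on the shut gate with 6.7 N. Relax, set the hook down, and release.

Emit:
arm_command --moves '[[[0,0,0,0,0,0.005,0.005],[0,0,0,0,0,0.005,0.005],[0,0,0,0,0,0,0.005],[0,0,0,0.001,0,0,0.005],[0,0,0,0,0,0,0.005],[0,0,0,0,0,0,0.005]]]'

```text
time_s: 15.82
tcp_pos: [0.5212, 0.0308, 0.023]
tool_rot: [2.88, 1.57, 3.08]
contact_force: [-1.9, -0.5, 3.5]
width: 0.182
```

```bash
python3 st.py
```

```text
15.82 tcp [0.5212 0.0308 0.023 ] yaw 0.2002 toolx [-6.e-04  0.e+00 -1.e+00] F [-1.93 -0.48  3.54] M [0.02 0.49 0.03] w 0.182
eye in clip x 0.0562 y -0.0006 F along push -1.99 side -0.09
```

On the floor (light upward load). Open and retreat straight up.

Emit:
arm_command --moves '[[[0,0,0,0,0,0,0.03],[0,0,0,0,0,0,0.05],[0,0,0,0,0,0,0.07],[0,0,0,0,0,0,0.07],[0,0,0,0,0,0,0.07],[0,0,0,-0.01,0,0,0.07],[0,0,0,-0.02,0,0,0.07],[0,0,0,-0.03,0,0,0.07],[0,0,0,-0.03,0,0,0.07],[0,0,0,-0.03,0,0,0.07]]]'

```text
time_s: 17.08
tcp_pos: [0.5216, 0.0309, 0.1445]
tool_rot: [0.048, 1.57, 0.248]
contact_force: [0.1, 0.5, 0.1]
width: 0.818
```

Emit:
arm_command --moves '[[[0,0,0,-0.03,0,-0.02,0.07],[0,0,0,-0.03,0,-0.02,0.07],[0,0,0,0,0,0,0.07],[0,0,0,0,0,0,0.07],[0,0,0,0,0,0,0.07]]]'

```text
time_s: 17.7
tcp_pos: [0.4821, 0.023, 0.2018]
tool_rot: [3.112, 1.569, -2.971]
contact_force: [1.0, 0.6, -0.6]
width: 0.823
```

```bash
python3 st.py; python3 - <<'E'
from h import *
w=capture("wrist");cv2.imwrite("pics/w9.png",w["frame"])
s=capture("side");cv2.imwrite("pics/s9.png",s["frame"])
crop(s,300,190,110,80,7,"pics/s9c.png")
import pickle;pickle.dump((w,s),open("c9.pkl","wb"))
E
```

```text
17.7 tcp [0.4821 0.023  0.2018] yaw 0.2005 toolx [-1.7e-03 -3.0e-04 -1.0e+00] F [ 1.04  0.55 -0.6 ] M [0.   0.04 0.01] w 0.823
eye in clip x 0.0960 y -0.0008 F along push 1.13 side 0.33
```

View pics/w9.png

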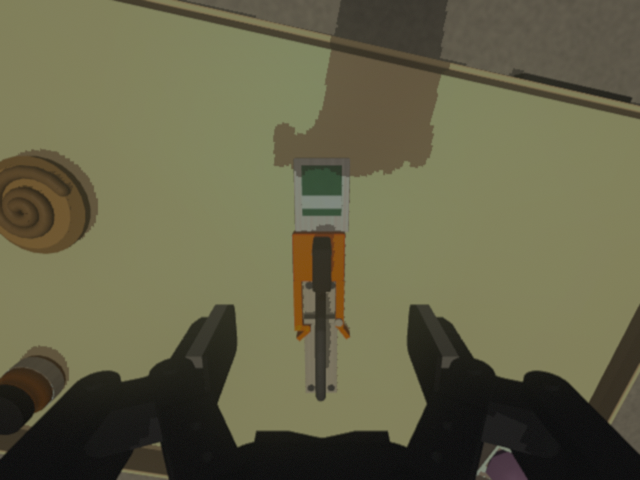

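View pics/s9.png

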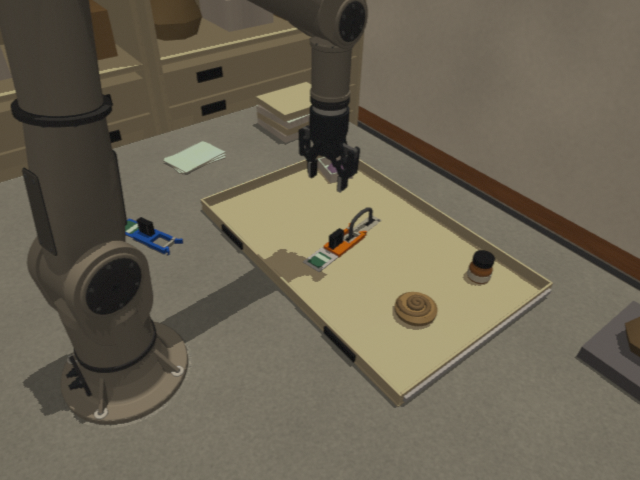

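View pics/s9c.png

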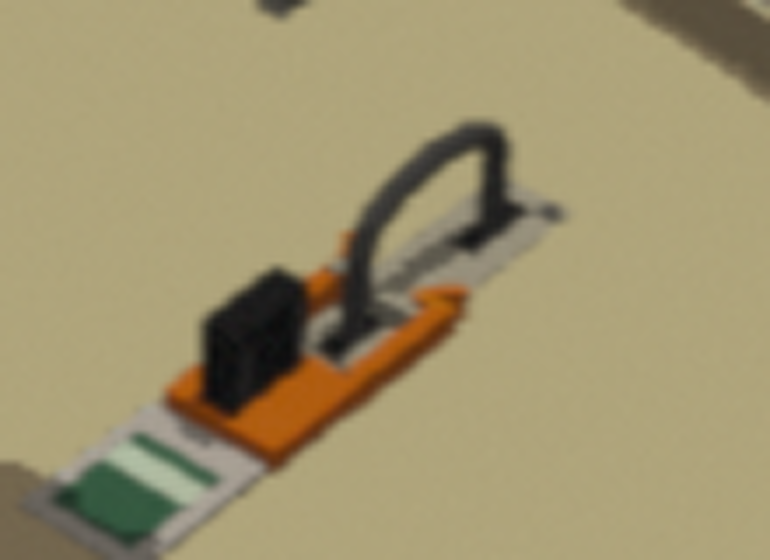

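The views show the leg inside the hook, the shut gate across behind it (side crop ≈(400,300), wrist (320,315)), the hook flat. Fossil (416,308) and jar (481,267) are at the same pixels as before. Hand in.

```bash
python3 - <<'E'
from h import *
print(hand_in())
E
python3 st.py
```

```text
the job is handed in; nothing more can be done
None
the job is handed in; nothing more can be done
```

The orange tagged hook is on the near leg of the tie-down eye, and the job is handed in at about 18 s of the 72 s limit.

- **Hooking on:** I gripped the hook by its fin and lined it up with the eye. I then pushed in small steps until the gate met the leg, about 1 mm off the slot middle. The readings between moves never passed about 5 N while pushing. At about 32 mm depth the side force vanished, and the wrist picture showed the gate lying shut behind the leg.
- **Proof pull:** I pulled back until the shut gate bore on the leg, first at 5.1 N and then at 6.7 N. I then eased off, set the hook on the floor, opened the gripper and raised it clear.
- **Last checks:** The final pictures show the leg inside the hook, the gate shut, the hook lying flat and the robot clear of everything. In the side view the fossil and the jar are where they started. The sample box was partly hidden behind the gripper in that last view, so I did not check it after the job, but the arm never worked near it.

No check failed. The eye position measured from the top and wrist views differed by about 2 mm, which was well within the hook's clearance. The gate angle cannot be read directly, so its opening and shutting are judged from forces and pictures.

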